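# Eject a finned module from its test dock and lay it in the tray

### The arm

A 6-joint arm with a two-finger parallel gripper is mounted at the origin on the work surface. World frame = base frame: x ahead of the robot, y to its left, z up, the work surface at z = 0. Lengths are in m, angles in rad, forces in N, time in s.
With the tool pointing down it reaches from about 0.35 to 0.775 m from the base axis. Payload 7.3 kg.
Tool frame: the origin (TCP) lies at the centre of the arm's flange, where the gripper is bolted on; the fingertips stand 178 mm ahead of it and the grasp point (between the pads) lies 159 mm ahead of it; z points along the fingers, y is the line along which they close (so a half turn about z gives the same grasp; the last joint's range is limited). The gripper opens to 92 mm and grips with 3 to 60 N. Pads are 19 mm wide; open, the fingers measure 130 mm over their backs; the gripper's body (75 mm by 190 mm) begins 47 mm behind the grasp point.
Start: joints at [1.15, 0.342, 1.524, -0, 1.275, -0.146], TCP at [0.142, 0.505, 0.405] pointing down, gripper open.
Joint ranges: [-2.53, 2.53], [-0.77, 2.02], [0.04, 2.7], [-1, 4.14], [0.28, 2.66], [-3.11, 3.11]. Speed limits (rad/s): [2.57, 2.57, 3.14, 3.14, 3.14, 3.14].

### API

Orientations are given as [roll, pitch, yaw] about the fixed x, y, z axes, in that order (R = Rz(yaw) Ry(pitch) Rx(roll)).
In Python, from cell import telemetry, vision, ticket gives the robot as it stands.
- The arm moves only by the shell command python3 -m crank 'ROWS' [FORCE]. ROWS is JSON, a list of rows, each a list of 5 numbers: the gripper command: -1 is shut, 1 is fully open, values between are in proportion, then the shift along the tool's x, y, z in mm, then the turn about the tool's z in rad. In form: [[fingers, dx, dy, dz, roll], ...]. A call has 1 to 12 rows; each row is the pose to reach, as a shift and turn from the pose commanded when the call began, along the tool's axes at that moment; what a row does not reach only later rows make up. A row lasts 1/12 s, in which the tool goes at most 41.7 mm and 7.16 degrees, less where a joint would pass 70% of its speed; a pose out of reach is approached as far as the arm can. A call with a gripper value outside its range is refused whole. The fingers move at their own pace and stop on an object; FORCE is the grip in N (left out, the last holds). Time passes only in rows, so rows that repeat a pose let the fingers close. It gives the time, the measured TCP pose, the force, the opening and the grip force at its end, in the units of the state.
- telemetry.observe(): the state, without advancing time (a new reading comes with each control period).
- vision.read_camera(name): name is "scene" or "top" or "wrist"; returns (picture, depth): 480x640x3 uint8, red, green, blue; 480x640 float32, m along the optical axis (not along the pixel's ray), 0 where there is no reading.
- vision.get_calibration(name): a dict with "camera_matrix" (3x3 intrinsics, pixels), "rvec" (rotation vector, rad) and "tvec" (3), from world to camera coordinates, as OpenCV has them. Camera axes: x right, y down, z forward; pixel columns grow to the right and rows downward; lengths in m; the calibration is good to about 2 mm. A picture is of the moment at which its call begins: read the wrist's pose just before it. get_calibration takes no time and is no camera call; for the wrist camera it gives the pose at the moment of the call.
- ticket.hand_in(): hands the job in; it is judged then, once.
The state is a dict: "time": time; "qpos": joint angles; "qvel": joint speeds; "joint_efforts": joint torques, N m; "tool_pos": TCP position; "tool_rot": TCP orientation; "contact_force": force on the tool from outside, world axes, zero at the start; "torque": the same for the moment, N m; "opening": finger opening in m; "grip_force": force on a finger pad.
Only numpy, scipy, OpenCV 4.12 (cv2) and the standard library are available. Lean on these libraries where they do the work, as an engineer would, in place of code of your own. Each camera call takes 0.05 s, during which the arm holds its last target. There are 200 camera calls.

### The job

Use the spring ejector slide to push the finned module out of the two-bay test dock: press its slide all the way towards the mouth of the bay, let it spring back, then take hold of the module's protruding end, draw the module clear of the dock and lay it gently in the black tray, fins up and lengthways along the tray. Leave the plain module seated in its bay and do not disturb the other things on the bench.

Things in the scene. Friction and masses are not known exactly. Their poses are not given: they have to be found in the camera images.
- dock: Fixed aluminium dock, 130 long (x) x 146 wide (y) x 62.5 mm high; origin at centre of underside. Mouths of both bays open at its -x face (x = -65 mm). Bay a is centred at y = +35 mm, b at y = -35 mm; bay floor 25 mm above bench, 49 mm wide; top lips leave a 30 mm wide slot along the middle. Spring cheeks grip the modules: sliding one takes about 4 to 7 N and it stays where it is left.
- finned_c (a point): Centre of the finned module's body (half-way up the body). Grey plastic, 80 long (x) x 46 wide (y) x 32 mm high, about 0.15 kg, with six thin upright cross fins on top (26 mm wide, 12 mm high). Starts inside bay a or b, axes parallel to the dock's, front end 4 mm inside the mouth (this point at dock x = -21 mm).
- plain_c (a point): Centre of the plain module: same body, 80 x 46 x 32 mm, flat smooth top without fins. It sits in the other bay and stays there.
- slide_a (a joint): Ejector slide of bay a (m): 0 = sprung back, grows as its tab is pushed towards the mouth (dock -x), full stroke 0.042. Spring 2 N at rest to 6 N fully pressed, plus the module's grip. A full stroke moves the module about 41 mm, so it stands some 37 mm out of the mouth; let go, the slide springs back and the module stays out.
- slide_b (a joint): Ejector slide of bay b, the same.
- slide_a_tab (a point): Centre of the black thumb tab of bay a's slide, standing up behind the module: 12 (dock x) x 24 (dock y) x 30 mm high, foot 1.5 mm above the lips, top 94 mm above the bench. Behind it (dock +x side) nothing rises above the lips, 62.5 mm above the bench, so shut fingers can be lowered there to push it. Moves with the slide.
- slide_b_tab (a point): The same for bay b.
- tray_in (a point): Centre of the inner floor of the fixed black open tray, outside 220 (x, its length) x 160 (y) x 25 mm high, walls 4 mm, inner floor about 4 mm above the bench.
- screwdriver: Bystander: screwdriver lying on the bench.
- board: Bystander: green circuit board 90 x 60 mm, up to 17 mm high, lying on the bench, origin under its centre.
- screw_jar: Bystander: small glass screw jar, 48 mm across and 55 mm high, origin under its centre.
- carton: Bystander: small cardboard box 70 x 100 x 45 mm, origin under its centre.
- bracket: Bystander: steel angle bracket 70 x 30 x 33 mm, origin under the middle of its flat leg.
- brush: Bystander: brush lying on the bench.
Not all that is in view belongs to the job. What is shaped like the part that bears finned_c but pink or turquoise is not meant. What is shaped like the dock but red is not meant.

How it is judged:
On the way, in this order (a step that is already met when the one before it is completed fails the run):
1. The slide behind the finned module is pressed nearly fully (over 36 mm of its 42 mm stroke) and has pushed the module 33 to 50 mm along its bay (((value of joint slide_a above 0.036 m and y of finned_c in the frame of dock above 0 m) or (value of joint slide_b above 0.036 m and y of finned_c in the frame of dock below 0 m)) and x of finned_c in the frame of dock between -0.071 and -0.054 m), for 0.1 s.
2. The finned module is held in the fingers, clear of the dock (x of finned_c in the frame of dock below -0.112 m and contact force between the fingers and finned above 1 N and contact force between finned and dock below 0.1 N), for 0.1 s.
At the end, for the whole second after the job is handed in: The finned module lies at rest on the tray's floor, inside its walls, fins up (within 7 degrees), its length within 17 degrees of the tray's length (either way round), both slides are sprung back (under 5 mm) and the plain module is still seated in its bay (within 8 mm) (x of finned_c in the frame of tray_in between -0.08 and 0.08 m and y of finned_c in the frame of tray_in between -0.06 and 0.06 m and z of finned_c in the frame of tray_in between 0.01 and 0.022 m and angle between finned_c's own z axis and vertical below 0.12 rad and angle between the x axis of finned_c and the x axis of tray_in, either way round below 0.3 rad and linear speed of finned below 0.02 m/s and value of joint each of slide_a, slide_b below 0.005 m and distance of plain_c from where it was at the start of the episode below 0.008 m); the robot touches nothing.
It fails at once if the plain module is pushed or pulled from its seat (over 8 mm) (distance of plain_c from where it was at the start of the episode above 0.008 m).
It fails at once if the finned module is let go more than about 20 mm above the tray's floor (horizontal distance between finned_c and tray_in below 0.12 m and z of finned_c in the frame of tray_in above 0.036 m and contact force between the fingers and finned below 0.02 N).
It fails at once if another thing on the bench is displaced by over 30 mm (distance of any of screwdriver, board, screw_jar, carton, bracket, brush from where it was at the start of the episode above 0.03 m).
It also fails if it takes over 58 s, if anything falls off the work surface, if the arm or the gripper's body presses on something with over 40 N, if the wrist force passes 120 N, or if a joint passes its speed limit or range.

## Working session

There is one attempt and no reset: what is moved stays moved. The work goes in short steps, Python scripts to look and compute and a shell command to move; the robot and the scene stay as the last step left them, time stands still between calls to the robot, and variables do not carry over. Pictures are saved under pics/ and viewed, at most 10 in all, crops included, and the job is handed in when it is done.

```bash
ls; mkdir -p pics; cat > h.py <<'E'
import numpy as np, cv2
from cell import telemetry, vision, ticket
def grab(n):
    c=vision.get_calibration(n); p,d=vision.read_camera(n)
    return p,d,c
def cloud(d,c):
    K=np.array(c["camera_matrix"]);R=cv2.Rodrigues(np.array(c["rvec"],float))[0];t=np.array(c["tvec"],float).ravel()
    v,u=np.mgrid[:480,:640]
    P=np.stack([(u-K[0,2])/K[0,0]*d,(v-K[1,2])/K[1,1]*d,d],-1)
    return (P-t)@R
E
python3 - <<'E'
from h import *
for n in("top","scene"):
    p,d,c=grab(n); cv2.imwrite(f"pics/{n}0.png",p[:,:,::-1]); np.savez(f"{n}0.npz",p=p,w=cloud(d,c),d=d)
s=telemetry.observe(); print(s["time"],s["tool_pos"],s["tool_rot"],s["opening"])
E
```

```text
pics
0.1 [0.14238532 0.50519395 0.40414241] [-3.14027067e+00 -2.16899158e-04  2.86680744e+00] 0.09157400974779664
```

View pics/top0.png

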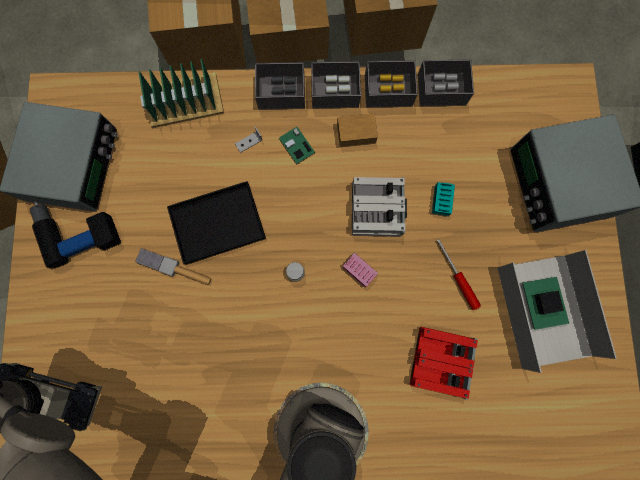

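View pics/scene0.png

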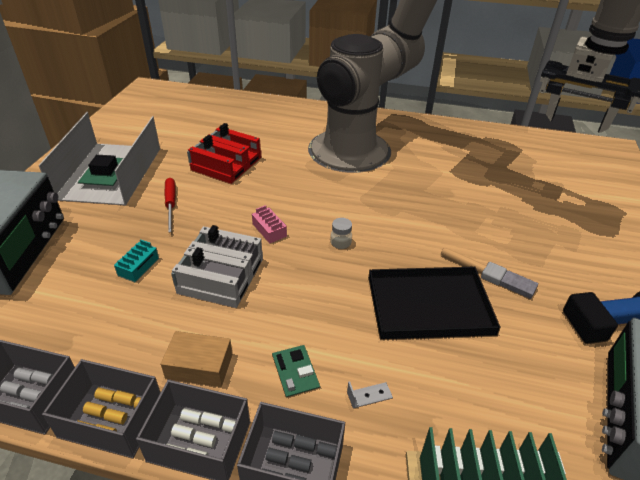

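The top view shows three candidates each for the module and the dock. The aluminium dock is at (379,207), with tabs at (389,188) and (389,216) and mouths facing left. The red dock at (445,362) is a decoy. The grey finned module is in the lower bay at (375,216). The pink (360,270) and turquoise (444,199) ones are decoys by colour. The tray is at (217,222), the jar at (294,272), and the brush at (172,266). Next I'll measure these and check with a crop.

```bash
python3 - <<'E'
from h import *
z=np.load("top0.npz"); p,w=z["p"],z["w"]
c=p[165:250,340:420]; cv2.imwrite("pics/crop.png",cv2.resize(c[:,:,::-1],None,fx=7,fy=7,interpolation=cv2.INTER_CUBIC)[:595])
def rect(m,u0,u1,v0,v1,name):
    k=np.zeros(m.shape,bool);k[v0:v1,u0:u1]=1;k&=m
    q=w[k]; r=cv2.minAreaRect((q[:,:2]*1000).astype(np.float32)); print(name,k.sum(),np.round(r[0],1),np.round(r[1],1),round(r[2],2),"z",np.round(np.percentile(q[:,2],[5,50,95])*1000,1)); return q
Z=w[...,2]; g=p.astype(int).sum(2)
print("bench",np.median(Z[300:330,200:280]))
rect((Z>.054)&(Z<.069),340,420,165,250,"lips")
rect((Z>.04),340,420,165,250,"dock all")
for n,a in(("a",(375,400,175,200)),("b",(375,400,203,226))): rect((Z>.08),*a,"tab "+n)
rect((g<110)&(Z<.05),160,275,175,270,"tray")
rect((g<110)&(Z<.012),160,275,175,270,"trayfloor")
rect((Z>.03),280,310,255,290,"jar")
rect((Z>.03),330,385,105,155,"carton")
rect((Z>.01),338,380,250,290,"pink")
rect((Z>.01),430,460,175,220,"turq")
E
```

```text
bench -0.0005282477563662157
lips 2205 [ 558.2 -160.7] [130.4 146.3] 87.64 z [55.4 61.3 66.1]
dock all 2610 [ 440.  -128.9] [155.8 414.4] 75.05 z [52.8 61.3 88.2]
tab a 62 [ 428.6 -100.3] [ 21.  391.8] 62.37 z [87.4 93.  97.3]
tab b 57 [393.4 -99.2] [ 19.9 331.8] 56.85 z [ 83.6  93.3 322.8]
tray 5141 [528.5 261.1] [161.1 218.8] 17.1 z [-0.2  4.2 23.3]
trayfloor 4508 [527.6 261.2] [158.6 218.6] 17.32 z [-0.4  3.7  7.9]
jar 245 [340.9  25. ] [164.4  41.3] 31.32 z [49.2 54.5 58.5]
carton 1013 [534.7 -87.1] [110.2 565.9] 83.46 z [38.2 44.5 48.6]
pink 602 [340.3 -57.7] [ 79.9 195.8] 46.45 z [26.  31.8 44.1]
turq 608 [ 422.2 -197.8] [ 78.7 505.4] 48.23 z [18.4 32.2 45.1]
```

View pics/crop.png

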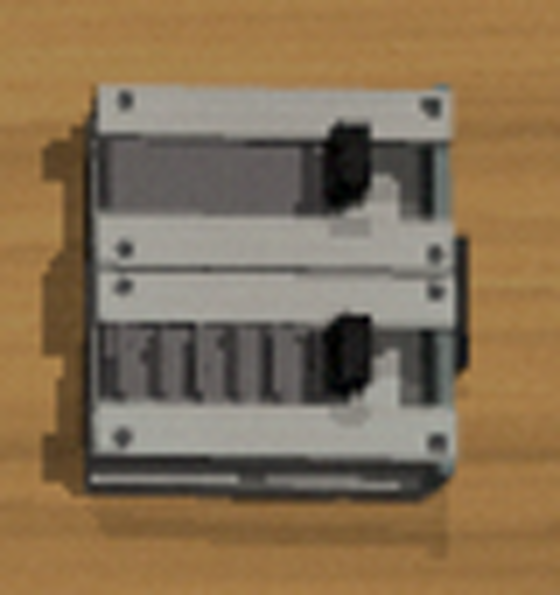

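The crop confirms it: the grey fins are in the near (lower) bay, b, with tab b at about crop (347,353). The plain module is in the upper bay, a. Next I'll get robust tab positions and the first move.

```bash
cat >> h.py <<'E'
def go(x,y,z,yaw,frm=None):
    """tool-frame shift (mm) and roll (rad) from current pose to world target, tool down"""
    s=telemetry.observe(); P=np.array(s["tool_pos"]) if frm is None else np.array(frm[:3]); w0=s["tool_rot"][2] if frm is None else frm[3]
    d=np.array([x,y,z])-P; c,t=np.cos(w0),np.sin(w0)
    print("d tool mm",np.round([1000*(c*d[0]+t*d[1]),-1000*(-t*d[0]+c*d[1]),-1000*d[2]],1),"roll",round(-((yaw-w0+np.pi)%(2*np.pi)-np.pi),4))
DO=np.array([.5582,-.1607]); 
def dk(x,y,yaw=np.radians(-92.36),O=DO):
    c,s=np.cos(yaw),np.sin(yaw); return O+np.array([c*x-s*y,s*x+c*y])
E
python3 - <<'E'
from h import *
z=np.load("top0.npz"); p,w=z["p"],z["w"];Z=w[...,2];g=p.astype(int).sum(2)
for n,a in(("a",(378,400,178,198)),("b",(378,400,206,226))):
    k=np.zeros(Z.shape,bool);k[a[2]:a[3],a[0]:a[1]]=1;k&=(Z>.082)&(Z<.105)&(g<150)
    q=w[k];print(n,k.sum(),np.median(q,0),q[:,:2].min(0),q[:,:2].max(0))
# lips fit: clean erode
k=np.zeros(Z.shape,np.uint8);k[165:250,340:420]=1;k&=((Z>.055)&(Z<.069)&(g>300)).astype(np.uint8)
q=w[k>0][:,:2]
for yawd in np.arange(-95,-88,.5):
    a=np.radians(yawd);R=np.array([[np.cos(a),np.sin(a)],[-np.sin(a),np.cos(a)]]);r=q@R.T
    lo,hi=np.percentile(r,[1,99],axis=0); print(yawd,np.round((hi-lo)*1000,1),end=" | ")
print()
print("tabs",dk(.031,35),dk(.031,-.035),"bay b front",dk(-.085,-.035))
t=dk(.075,-.035);print("t",t); go(.45,.2,.404,np.radians(120)); 
go(t[0],t[1],.33,np.radians(87.64),frm=(.45,.2,.404,np.radians(120)))
E
```

```text
a 58 [ 0.590488   -0.18494119  0.0931032 ] [ 0.57915768 -0.19178209] [ 0.60279606 -0.17879402]
b 54 [ 0.52213052 -0.18247647  0.09304408] [ 0.50961551 -0.18879567] [ 0.53369526 -0.17662824]
-95.0 [128.  137.3] | -94.5 [127.5 136.9] | -94.0 [127.5 137. ] | -93.5 [127.4 136.6] | -93.0 [127.2 136.4] | -92.5 [127.4 136.3] | -92.0 [127.3 136.1] | -91.5 [127.3 136.2] | -91.0 [127.6 136.6] | -90.5 [127.8 137.2] | -90.0 [127.9 137.8] | -89.5 [128.2 138.5] | -89.0 [128.9 139.3] | -88.5 [129.4 140.1] | 
tabs [35.52723722 -1.63290806] [ 0.52195316 -0.19023247] bay b front [ 0.52672983 -0.07433086]
t [ 0.52014133 -0.23419515]
d tool mm [-3.789e+02 -2.103e+02  1.000e-01] roll 0.7724
d tool mm [-411.1 -156.4   74. ] roll 0.5648
```

```bash
python3 -m crank '[[-1,-20,-10,0,0.05],[-1,-55,-30,0,0.12],[-1,-92,-50,0,0.2],[-1,-129,-71,0,0.28],[-1,-166,-92,0,0.36],[-1,-203,-112,0,0.44],[-1,-240,-133,0,0.52],[-1,-277,-153,0,0.6],[-1,-314,-174,0,0.68],[-1,-345,-191,0,0.74],[-1,-368,-204,0,0.77],[-1,-379,-210,0,0.7724]]' 20
python3 -c "
from h import *
import numpy as np
go(.5205,-.225,.33,np.radians(87.9))"
```

```text
time: 1.1
tool_pos: [0.4523, 0.1978, 0.4043]
tool_rot: [-3.141, 0.001, 2.09]
contact_force: [-0.4, 0.0, 0.1]
opening: 0.0163
grip_force: 0.0
d tool mm [-400.9 -150.4   74.3] roll 0.5556
```

```bash
python3 -m crank '[[-1,-20,-8,0,0.05],[-1,-55,-20,0,0.1],[-1,-92,-35,10,0.16],[-1,-130,-49,20,0.22],[-1,-168,-63,30,0.28],[-1,-206,-77,40,0.34],[-1,-244,-91,50,0.4],[-1,-282,-106,60,0.46],[-1,-320,-120,70,0.52],[-1,-357,-134,74,0.5556],[-1,-385,-145,74,0.5556],[-1,-401,-150,74,0.5556]]'
python3 -c "
from h import *
import numpy as np
go(.5205,-.225,.254,np.radians(87.9))"
```

```text
time: 2.1
tool_pos: [0.5208, -0.2247, 0.3298]
tool_rot: [-3.141, -0.0, 1.537]
contact_force: [0.5, -0.8, 0.6]
opening: 0.0005
grip_force: 0.0
d tool mm [-0.3 -0.3 75.8] roll 0.0032
```

```bash
python3 -m crank '[[-1,0,0,15,0],[-1,0,0,40,0],[-1,0,0,65,0],[-1,0,0,78,0],[-1,0,0,80,0],[-1,0,0,80,0],[-1,8,0,80,0],[-1,16,0,80,0],[-1,22,0,80,0],[-1,26,0,80,0],[-1,30,0,80,0],[-1,34,0,80,0]]'
```

```text
time: 3.1
tool_pos: [0.5222, -0.1887, 0.2519]
tool_rot: [3.139, 0.004, 1.54]
contact_force: [-1.5, -9.9, -1.0]
opening: 0.0006
grip_force: 5.0
```

```bash
python3 -m crank '[[-1,3,0,0,0],[-1,6,0,0,0],[-1,9,0,0,0],[-1,12,0,0,0],[-1,15,0,0,0],[-1,18,0,0,0],[-1,21,0,0,0],[-1,24,0,0,0],[-1,26,0,0,0],[-1,28,0,0,0],[-1,28,0,0,0]]'
python3 - <<'E'
from h import *
p,d,c=grab("top");cv2.imwrite("pics/p1.png",cv2.resize(p[165:250,340:420,::-1],None,fx=6,fy=6,interpolation=cv2.INTER_CUBIC))
print(telemetry.observe()["contact_force"])
E
```

```text
time: 4.02
tool_pos: [0.5232, -0.1613, 0.252]
tool_rot: [3.138, 0.005, 1.54]
contact_force: [-1.0, -12.1, -1.3]
opening: 0.0006
grip_force: 5.9
[ -0.76388306 -11.0068526   -2.00569999]
```

View pics/p1.png

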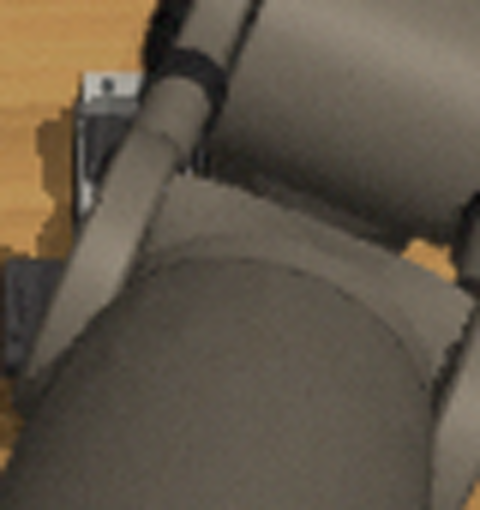

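The view is mostly arm, but the module's end now stands out left of the mouth (crop x≈5–75, y≈260–370), about 33 mm. I'll press on gently to the stop.

```bash
python3 -m crank '[[-1,1.5,0,0,0],[-1,3,0,0,0],[-1,4,0,0,0],[-1,5,0,0,0],[-1,5,0,0,0]]'
```

```text
time: 4.48
tool_pos: [0.5234, -0.1569, 0.252]
tool_rot: [3.138, 0.006, 1.54]
contact_force: [-1.7, -15.0, -1.6]
opening: 0.0003
grip_force: 7.5
```

```bash
python3 -m crank '[[-1,1,0,0,0],[-1,2,0,0,0],[-1,2,0,0,0]]'; python3 -m crank '[[-1,2,0,0,0],[-1,2,0,0,0]]'
```

```text
time: 4.73
tool_pos: [0.5234, -0.1562, 0.252]
tool_rot: [3.138, 0.009, 1.54]
contact_force: [-3.6, -22.7, -3.2]
opening: 0.0007
grip_force: 11.3
time: 4.9
tool_pos: [0.5234, -0.1554, 0.2521]
tool_rot: [3.138, 0.012, 1.54]
contact_force: [-3.6, -30.5, -4.5]
opening: 0.0005
grip_force: 15.0
```

The force is rising with almost no motion, so the slide is at its end stop. I'll back off and lift.

```bash
python3 -m crank '[[-1,-4,0,0,0],[-1,-14,0,0,0],[-1,-28,0,0,0],[-1,-45,0,0,0],[-1,-62,0,0,0],[-1,-72,0,0,0],[-1,-74,0,-10,0],[-1,-74,0,-40,0],[-1,-74,0,-75,0],[-1,-74,0,-110,0],[-1,-74,0,-125,0],[-1,-74,0,-125,0]]'
python3 -c "
from h import *
import numpy as np
go(.526,.03,.377,np.radians(87.9))"
```

```text
time: 5.9
tool_pos: [0.5213, -0.2242, 0.3811]
tool_rot: [3.134, 0.004, 1.54]
contact_force: [0.3, -0.8, 0.2]
opening: 0.0008
grip_force: 0.0
d tool mm [254.2  -3.2   4.1] roll 0.0055
```

```bash
python3 -m crank '[[-1,15,0,0,0],[0,45,0,0,0],[1,80,-1,0,0],[1,118,-2,0,0],[1,156,-3,0,0],[1,194,-3,0,0],[1,228,-3,0,0],[1,247,-3,0,0],[1,254,-3,0,0.005],[1,254,-3,0,0.005]]'
python3 - <<'E'
from h import *
for n in("top","scene"):
    p,d,c=grab(n); np.savez(f"{n}1.npz",p=p,w=cloud(d,c))
    if n=="scene": cv2.imwrite("pics/p2.png",cv2.resize(p[190:320,150:350,::-1],None,fx=4,fy=4,interpolation=cv2.INTER_CUBIC))
    else: cv2.imwrite("pics/p2t.png",cv2.resize(p[150:300,250:430,::-1],None,fx=4,fy=4,interpolation=cv2.INTER_CUBIC))
E
```

```text
time: 6.73
tool_pos: [0.5252, 0.0313, 0.3747]
tool_rot: [-3.139, -0.001, 1.537]
contact_force: [0.1, -0.5, -1.0]
opening: 0.056
grip_force: 0.0
```

View pics/p2.png

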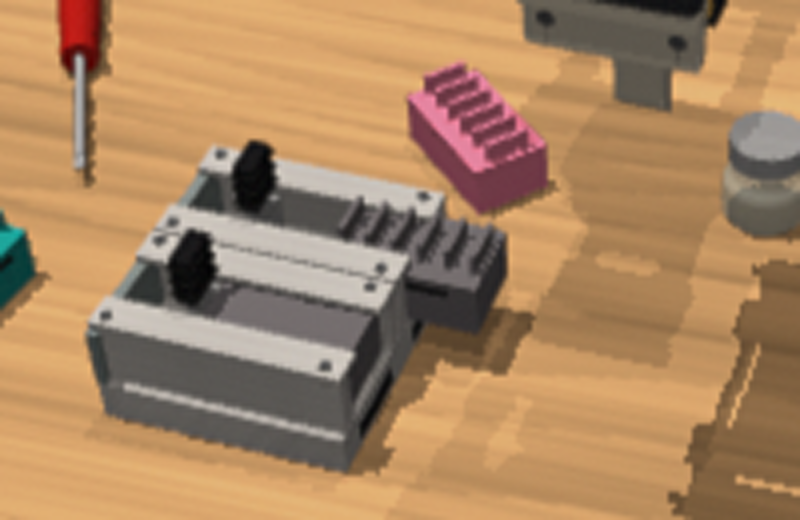

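View pics/p2t.png

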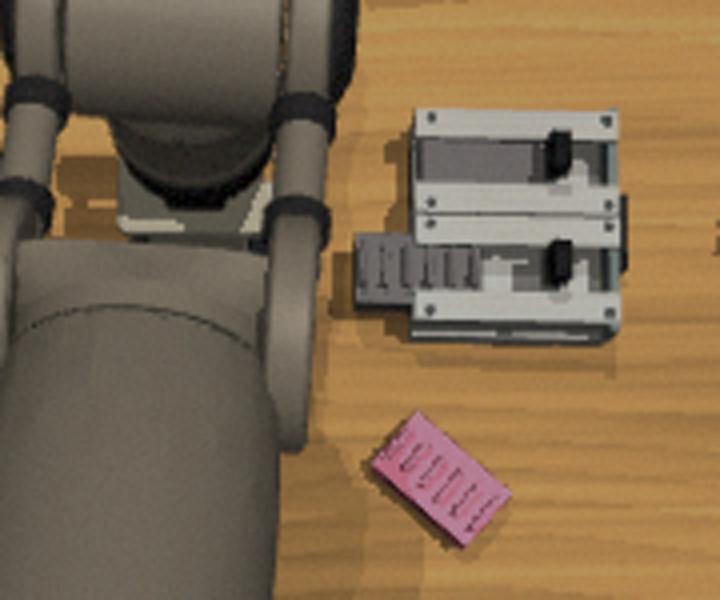

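The slide has sprung back. The finned module stands out of bay b at top crop x 355–413, y 232–305, and the plain one is still seated. Now I'll measure the protruding end and the clearance to the pink part.

```bash
python3 - <<'E'
from h import *
z=np.load("top1.npz");p,w=z["p"],z["w"];Z=w[...,2]
def reg(u0,u1,v0,v1,lo,hi):
    k=np.zeros(Z.shape,bool);k[v0:v1,u0:u1]=1;k&=(Z>lo)&(Z<hi);return w[k]
m=reg(335,352,203,232,.045,.08);print("mod",len(m),np.percentile(m,[2,50,98],axis=0))
r=cv2.minAreaRect((m[:,:2]*1000).astype(np.float32));print(r)
q=reg(338,380,250,290,.02,.06);print("pink max x,y",q[:,:2].max(0),q[q[:,0].argmax()])
for a in((378,400,178,198),(378,400,206,226)):print(np.median(reg(*a,.085,.1),0))
y=-.0748; go(.527,y,.32,np.radians(87.9))
E
```

```text
mod 247 [[ 0.50350831 -0.08874214  0.04876833]
 [ 0.52479768 -0.07377831  0.05715213]
 [ 0.54893087 -0.05840702  0.07042337]]
((526.6177368164062, -72.99665832519531), (33.23603820800781, 46.818267822265625), 88.7362060546875)
pink max x,y [ 0.43640396 -0.06632915] [ 0.43640396 -0.09551718  0.03175596]
[ 0.59086861 -0.1844375   0.09214742]
[ 0.52079795 -0.18256425  0.09377048]
d tool mm [-103.6    5.2   55.1] roll 0.0003
```

```bash
python3 -m crank '[[1,-15,1,0,0],[1,-45,3,0,0],[1,-78,5,0,0],[1,-98,5,0,0],[1,-104,5,15,0],[1,-104,5,45,0],[1,-104,5,75,0],[1,-104,5,90,0],[1,-104,5,90,0]]'
python3 -c "
from h import *
import numpy as np
print(telemetry.observe()['opening'])
go(.5266,-.0755,.202,np.radians(87.9))"
```

```text
time: 7.58
tool_pos: [0.5255, -0.0765, 0.282]
tool_rot: [-3.134, -0.002, 1.531]
contact_force: [-0.5, 1.1, -0.3]
opening: 0.0917
grip_force: 0.0
0.0916699451764767
d tool mm [ 1.  1. 80.] roll -0.003
```

```bash
python3 -m crank '[[1,1,1,15,0],[1,1,1,40,0],[1,1,1,62,0],[1,1,1,75,0],[1,1,1,80,0],[1,1,1,80,0],[-1,1,1,80,0],[-1,1,1,80,0],[-1,1,1,80,0],[-1,1,1,80,0],[-1,1,1,80,0],[-1,1,1,80,0]]' 25
```

```text
time: 8.58
tool_pos: [0.5281, -0.074, 0.2061]
tool_rot: [3.141, 0.0, 1.534]
contact_force: [0.4, -0.1, 0.7]
opening: 0.0566
grip_force: 0.0
```

```bash
python3 -m crank '[[-1,0,0,0,0],[-1,0,0,0,0],[-1,0,0,0,0],[-1,0,0,0,0],[-1,0,0,0,0]]' 25
```

```text
time: 9.0
tool_pos: [0.5277, -0.074, 0.2057]
tool_rot: [-3.14, -0.0, 1.534]
contact_force: [-5.4, 0.7, 5.8]
opening: 0.0459
grip_force: 25.0
```

```bash
python3 -m crank '[[-1,3,-0.5,0,0],[-1,8,-0.5,0,0],[-1,16,-0.5,0,0],[-1,24,-0.5,0,0],[-1,32,-0.5,0,0],[-1,40,-0.5,0,0],[-1,48,-0.5,0,0],[-1,56,-0.5,0,0],[-1,64,-0.5,0,0],[-1,72,-0.5,0,0],[-1,78,-0.5,0,0],[-1,80,-0.5,0,0]]' 35
python3 - <<'E'
from h import *
p,d,c=grab("scene");cv2.imwrite("pics/p3.png",cv2.resize(p[150:330,150:390,::-1],None,fx=3,fy=3))
E
```

```text
time: 10.0
tool_pos: [0.5305, 0.007, 0.2057]
tool_rot: [3.142, -0.0, 1.535]
contact_force: [0.4, 0.1, -1.7]
opening: 0.0457
grip_force: 35.0
```

View pics/p3.png

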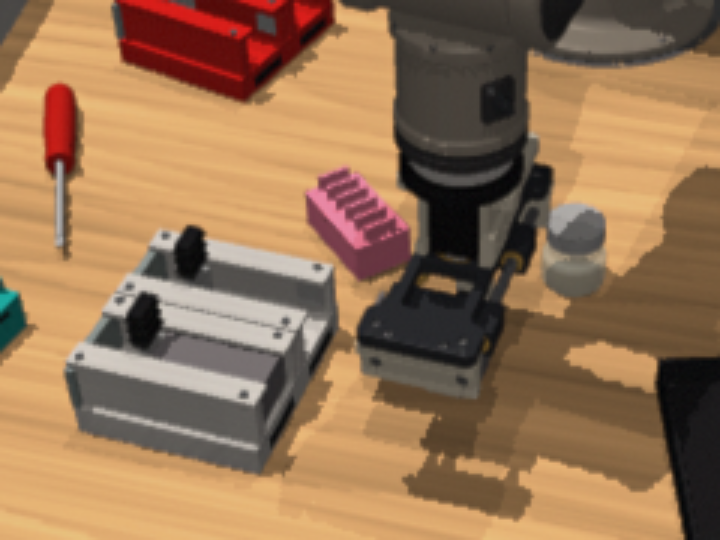

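Bay b is now empty (picture ~ (230,275)), the plain module is still seated, and the finned module is inside the gripper below (430,360). The clear space to the pink part and the jar is fine. I'll lift and carry it over.

```bash
python3 -m crank '[[-1,0,0,-5,0],[-1,0,0,-20,0],[-1,0,0,-45,0],[-1,0,0,-70,0],[-1,0,0,-90,0],[-1,0,0,-98,0],[-1,0,0,-100,0],[-1,0,0,-100,0]]'
python3 -c "
from h import *
import numpy as np
go(.521,.2834,.305,1.873)"
```

```text
time: 10.72
tool_pos: [0.5304, 0.0057, 0.3057]
tool_rot: [3.141, -0.0, 1.533]
contact_force: [-0.6, 0.4, -2.1]
opening: 0.0458
grip_force: 35.0
d tool mm [277.2 -19.7   0.7] roll -0.3395
```

```bash
python3 -m crank '[[-1,10,-1,0,-0.02],[-1,33,-2,0,-0.06],[-1,62,-4,0,-0.1],[-1,92,-6,0,-0.14],[-1,122,-8,0,-0.18],[-1,152,-10,0,-0.22],[-1,182,-13,0,-0.26],[-1,212,-15,0,-0.3],[-1,240,-17,0,-0.34],[-1,262,-19,0,-0.34],[-1,274,-20,0,-0.34],[-1,277,-20,0,-0.34]]'
python3 - <<'E'
from h import *
go(.521,.2834,.21,1.873)
p,d,c=grab("scene");cv2.imwrite("pics/p4.png",cv2.resize(p[150:360,340:540,::-1],None,fx=2.8,fy=2.8))
E
```

```text
time: 11.72
tool_pos: [0.5199, 0.2856, 0.3042]
tool_rot: [-3.139, -0.0, 1.877]
contact_force: [-0.3, -1.3, -2.2]
opening: 0.0457
grip_force: 35.0
d tool mm [-2.4  0.4 94.2] roll 0.0038
```

View pics/p4.png

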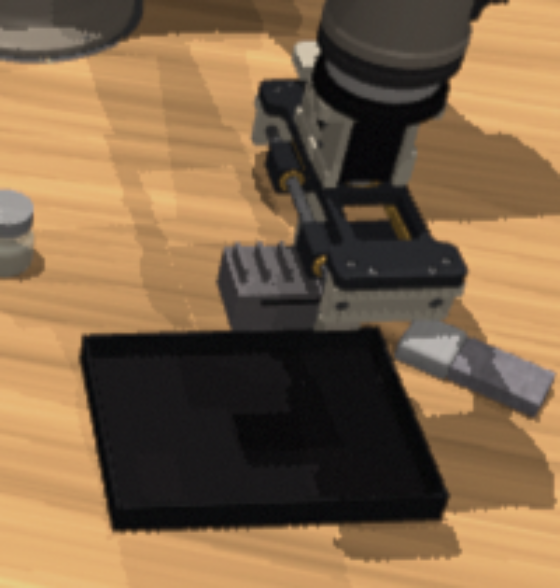

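The module is held level with its fins up (picture ~ (270,285)) and is parallel to the tray. I'll lower it.

```bash
python3 -m crank '[[-1,-2,0,15,0],[-1,-2,0,40,0],[-1,-2,0,65,0],[-1,-2,0,85,0],[-1,-2,0,95,0],[-1,-2,0,101,0],[-1,-2,0,106,0],[-1,-2,0,110,0],[-1,-2,0,113,0],[-1,-2,0,115,0],[-1,-2,0,115,0]]'
```

```text
time: 12.68
tool_pos: [0.5214, 0.2815, 0.1909]
tool_rot: [3.141, -0.0, 1.874]
contact_force: [0.5, -0.4, -1.7]
opening: 0.0458
grip_force: 35.0
```

```bash
python3 -m crank '[[-1,0,0,1,0],[-1,0,0,2,0],[-1,0,0,3,0],[-1,0,0,4,0],[-1,0,0,5,0],[-1,0,0,5,0]]'
```

```text
time: 13.18
tool_pos: [0.5213, 0.2815, 0.1856]
tool_rot: [-3.141, -0.0, 1.874]
contact_force: [0.4, -0.3, -1.5]
opening: 0.0458
grip_force: 35.0
```

```bash
python3 -m crank '[[-1,0,0,0.7,0],[-1,0,0,1.3,0],[-1,0,0,1.3,0]]';python3 -m crank '[[-1,0,0,0.5,0],[-1,0,0,0.5,0]]'
```

```text
time: 13.43
tool_pos: [0.5214, 0.2815, 0.1849]
tool_rot: [3.141, -0.0, 1.874]
contact_force: [-1.1, -0.7, 3.2]
opening: 0.0456
grip_force: 35.0
time: 13.6
tool_pos: [0.5214, 0.2815, 0.1849]
tool_rot: [3.141, -0.0, 1.874]
contact_force: [-2.3, -1.4, 7.5]
opening: 0.0459
grip_force: 35.0
```

The force turned upward, so the module is on the floor. I'll release and rise.

```bash
python3 -m crank '[[0.1,0,0,-1,0],[0.2,0,0,-1,0],[0.4,0,0,-1,0],[0.6,0,0,-1,0],[0.6,0,0,-1,0],[0.6,0,0,-6,0],[0.6,0,0,-20,0],[0.6,0,0,-45,0],[0.6,0,0,-75,0],[0.6,0,0,-110,0],[0.6,0,0,-135,0],[0.6,0,0,-140,0]]'
python3 -m crank '[[0.6,15,0,0,0],[0.6,45,0,0,0],[0.6,80,0,0,0],[0.6,115,0,0,0],[0.6,145,0,0,0],[0.6,158,0,0,0],[0.6,160,0,0,0],[0.6,160,0,0,0]]'
python3 - <<'E'
from h import *
for n in("top","scene"):
    p,d,c=grab(n)
    if n=="scene": cv2.imwrite("pics/p5.png",p[:,:,::-1])
    else:
        w=cloud(d,c);Z=w[...,2];k=np.zeros(Z.shape,bool);k[180:265,165:270]=1
        m=w[k&(Z>.027)&(Z<.06)];print(len(m),np.median(m,0),cv2.minAreaRect((m[:,:2]*1000).astype(np.float32)))
E
```

```text
time: 14.6
tool_pos: [0.5222, 0.2819, 0.3295]
tool_rot: [3.133, -0.001, 1.874]
contact_force: [-0.0, 0.0, 1.4]
opening: 0.0733
grip_force: 0.0
time: 15.27
tool_pos: [0.4734, 0.4343, 0.3234]
tool_rot: [-3.141, 0.001, 1.875]
contact_force: [-0.4, -0.5, -0.5]
opening: 0.0736
grip_force: 0.0
629 [0.52678851 0.25809281 0.035858  ] ((527.46630859375, 261.4336853027344), (159.52993774414062, 218.2842559814453), 17.09940528869629)
```

View pics/p5.png

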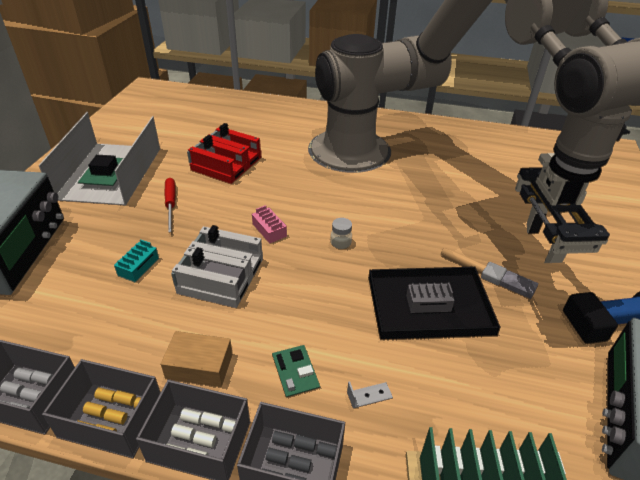

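The module lies in the tray at (431,297), fins up and lengthways, with its centre within about 3 mm of the tray centre. Both tabs are back, the plain module is seated, and the bystanders haven't moved. Handing in.

```bash
python3 -c "
from cell import ticket
print(ticket.hand_in())"
```

```text
the job is handed in; nothing more can be done
None
```

The job is handed in after about 15 s of the 58 s allowed (no verdict was returned): the finned module was ejected from bay b and laid fins up and lengthways in the black tray, and the last pictures show both slides sprung back, the plain module seated and the other things in place.

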